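# Fill the pickle-weight keeper to its line and snap it shut

## Robot

A 6-joint arm with a two-finger parallel gripper is mounted at the origin on the work surface. World frame = base frame: x ahead of the robot, y to its left, z up, the work surface at z = 0. Lengths are in mm, angles in rad, forces in N, time in s.
With the tool pointing down it reaches from about 350 to 975 mm from the base axis. Payload 7.1 kg.
Tool frame: the origin (TCP) lies on the front face of the gripper's body, between the roots of the fingers; the fingertips stand 80 mm ahead of it and the grasp point (between the pads) lies 61 mm ahead of it (env.tips_ahead is the distance from the TCP to the fingertips, in mm); z points along the fingers, y is the line along which they close (so a half turn about z gives the same grasp; the last joint's range is limited). The gripper opens to 88 mm and grips with 3 to 60 N. Pads are 20 mm wide; open, the fingers measure 115 mm over their backs; the gripper's body (75 mm by 178 mm) begins 61 mm behind the grasp point.
Start: joints at [1.316, 0.423, 1.63, -0, 1.089, -0.019], TCP at [145.982, 607.696, 302.675] pointing down, gripper open.
Joint ranges: [-3, 3], [-0.9, 2.11], [0.09, 2.58], [-1.31, 4.45], [0.11, 2.69], [-2.54, 2.54]. Speed limits (rad/s): [2.39, 2.39, 3.01, 3.14, 3.14, 3.14].

## Interface

Orientations are given as a unit quaternion [x, y, z, w].
In Python, from station import env, set_gripper, viewer, workorder gives the robot as it stands. Calls block until the motion is done:
- env.reach(position, orientation): joint-space move of the TCP to a pose.
- env.move_l(position, rot=None, rate=150, f_stop=None): straight line of the TCP; rot=None keeps the orientation; rate is the mean speed in mm/s. With f_stop (N) it stops when the force on the tool has changed by that much, and returns True; else False.
- env.move_joints(angles): joint-space move.
- set_gripper(opening): finger opening in mm; the grip force is fixed at half the most; returns when the fingers have stopped.
- env.hold(seconds).
- env.ik(position, orientation): joint angles nearest the present ones, or None.
- env.read_state(): the state.
- viewer.camera(name): name is "scene" or "side" or "wrist"; returns the picture (420x560x3 uint8, blue, green, red); there is no depth.
- viewer.camera_params(name): a dict with "fx", "fy", "cx", "cy" (pixels), "pose" (4x4, takes a point from camera to world coordinates); the wrist camera has in their place "tool_from_camera" (4x4, takes a point from camera to tool coordinates, whose origin is the TCP and whose axes are the flange's). Camera axes: x right, y up, looking along -z (the intrinsics and any distortion apply to the point x, -y, -z); pixel columns grow to the right and rows downward; lengths in mm; the calibration is good to about 2 mm. A picture is of the moment at which its call begins: read the wrist's pose just before it. camera_params takes no time and is no camera call.
A pose or a line that the arm cannot do raises env.IKError and nothing moves.
- workorder.sign_off(): hands the job in; it is judged then, once.
The state is a dict: "time_s": time; "qpos": joint angles; "dq": joint speeds; "tau": joint torques, N m; "tool_pos": TCP position; "orientation": TCP orientation; "force": force on the tool from outside, world axes, zero at the start; "wrist_torque": the same for the moment, N m; "width": finger opening in mm; "grip_force": force on a finger pad.
Only numpy, scipy, OpenCV 4.12 (cv2) and the standard library are available. Lean on these libraries where they do the work, as an engineer would, in place of code of your own. Each camera call takes 0.05 s, during which the arm holds its last target. There are 200 camera calls.

## Task

Stack stoneware pickle weights flat inside the keeper's tube until the top of the stack is level with the black fill line, choosing thick and thin ones so that it comes out right, and put all the weights left over in the pie plate. Once the tube is filled, swing the keeper's lid over and press its free edge down past the spring catch until it clicks shut. Leave the egg cup, timer and spoon where they are.

Things in the scene. Friction and masses are not known exactly. Their poses are not given: they have to be found in the camera images.
- keeper: the weight keeper: white plastic upright tube on a 100 x 134 x 8 mm base, fixed. Origin on the tube's axis at counter level, z up. Floor at z = 8 mm, bore 69 mm, walls 4 mm; flared rim, top at z = 83 mm, 46 mm outside radius. Two full-height slots, open at the top, 39 mm wide, face its +x and -x, so fingers closing along its x axis can go down in them. Lid hinge on its +y side, catch on its -y side.
- fill_line (a point): on the tube's axis at the level of the black fill line that runs round the tube's walls: 68 mm above the counter, 60 mm above the tube's floor
- lid_hinge (a point): middle of the lid's hinge axis, which runs along the keeper's x, 48 mm from the tube's axis on the +y side and 87 mm above the counter
- catch_bar (a point): middle of the sprung steel catch bar (32 mm long along the keeper's x, 8 mm thick), 59 mm from the tube's axis on the keeper's -y side, 94 mm above the counter; a post stands 10 mm behind it
- lid (a joint): angle of the grey lid, rad: 0 shut and latched, pi/2 upright, 2.2 leaning back. Plate 84 mm along x, reaching 106 mm from the hinge, outer face 6 mm off the hinge line; 60 g. It stays put standing open; pushed below about 1 rad it falls onto the catch and rests near 0.12. Pressing its free edge with some 8 to 12 N drives it past the catch: it clicks to 0 and stays.
- lid_edge (a point): a point on the lid's outer (upper when shut) face, on its centre line, 85 mm from the hinge, near the free edge: the place to press. It moves with the lid.
- pie_plate: a loose round aluminium pie plate, 200 mm across the rim, 28 mm high, sloping sides, flat inside floor 79 mm in radius and 3 mm above the counter. Origin: centre of its underside.
- egg_cup: a white ceramic egg cup, 50 mm across, 65 mm high, not part of the job. Origin: centre of the underside.
- timer: a round steel kitchen timer, 68 mm across and 42 mm high, not part of the job. Origin: centre of the underside.
- spoon: a black silicone spoon, 200 mm long, lying beyond the weights, not part of the job. Its origin is about its middle, x along its length.
- thick1: one of the stoneware pickle weights: a plain unglazed terracotta-coloured solid disc, 60 mm across and 24 mm thick, about 150 g, lying flat at the start; the origin is the centre of the solid (12 mm above its underside), z is its axis. May be absent (None from the start).
- thick2: one of the stoneware pickle weights: a plain unglazed terracotta-coloured solid disc, 60 mm across and 24 mm thick, about 150 g, lying flat at the start; the origin is the centre of the solid (12 mm above its underside), z is its axis. May be absent (None from the start).
- thick3: one of the stoneware pickle weights: a plain unglazed terracotta-coloured solid disc, 60 mm across and 24 mm thick, about 150 g, lying flat at the start; the origin is the centre of the solid (12 mm above its underside), z is its axis. May be absent (None from the start).
- thin1: one of the stoneware pickle weights: a plain unglazed terracotta-coloured solid disc, 60 mm across and 12 mm thick, about 75 g, lying flat at the start; the origin is the centre of the solid (6 mm above its underside), z is its axis. May be absent (None from the start).
- thin2: one of the stoneware pickle weights: a plain unglazed terracotta-coloured solid disc, 60 mm across and 12 mm thick, about 75 g, lying flat at the start; the origin is the centre of the solid (6 mm above its underside), z is its axis. May be absent (None from the start).
- thin3: one of the stoneware pickle weights: a plain unglazed terracotta-coloured solid disc, 60 mm across and 12 mm thick, about 75 g, lying flat at the start; the origin is the centre of the solid (6 mm above its underside), z is its axis. May be absent (None from the start).
- thin4: one of the stoneware pickle weights: a plain unglazed terracotta-coloured solid disc, 60 mm across and 12 mm thick, about 75 g, lying flat at the start; the origin is the centre of the solid (6 mm above its underside), z is its axis. May be absent (None from the start).
Not all that is in view belongs to the job. Leave any pink or yellow look-alike of the thin4 alone.

How it is judged (in metres and radians):
On the way, in this order (a step that is already met when the one before it is completed fails the run):
1. with the lid open, the stack in the tube reaches the fill line (((horizontal distance between thick1 and keeper below 0.007 m and (angle between thick1's own z axis and vertical below 0.12 rad or angle between thick1's own z axis and vertical above 3.02 rad) and z of thick1 in the frame of keeper between 0.008 and 0.06 m and z of thick1 in the frame of keeper above 0.052 m) or (horizontal distance between thick2 and keeper below 0.007 m and (angle between thick2's own z axis and vertical below 0.12 rad or angle between thick2's own z axis and vertical above 3.02 rad) and z of thick2 in the frame of keeper between 0.008 and 0.06 m and z of thick2 in the frame of keeper above 0.052 m) or (horizontal distance between thick3 and keeper below 0.007 m and (angle between thick3's own z axis and vertical below 0.12 rad or angle between thick3's own z axis and vertical above 3.02 rad) and z of thick3 in the frame of keeper between 0.008 and 0.06 m and z of thick3 in the frame of keeper above 0.052 m) or (horizontal distance between thin1 and keeper below 0.007 m and (angle between thin1's own z axis and vertical below 0.12 rad or angle between thin1's own z axis and vertical above 3.02 rad) and z of thin1 in the frame of keeper between 0.008 and 0.066 m and z of thin1 in the frame of keeper above 0.058 m) or (horizontal distance between thin2 and keeper below 0.007 m and (angle between thin2's own z axis and vertical below 0.12 rad or angle between thin2's own z axis and vertical above 3.02 rad) and z of thin2 in the frame of keeper between 0.008 and 0.066 m and z of thin2 in the frame of keeper above 0.058 m) or (horizontal distance between thin3 and keeper below 0.007 m and (angle between thin3's own z axis and vertical below 0.12 rad or angle between thin3's own z axis and vertical above 3.02 rad) and z of thin3 in the frame of keeper between 0.008 and 0.066 m and z of thin3 in the frame of keeper above 0.058 m) or (horizontal distance between thin4 and keeper below 0.007 m and (angle between thin4's own z axis and vertical below 0.12 rad or angle between thin4's own z axis and vertical above 3.02 rad) and z of thin4 in the frame of keeper between 0.008 and 0.066 m and z of thin4 in the frame of keeper above 0.058 m)) and (horizontal distance between thick1 and keeper above 0.05 m or z of thick1 in the frame of keeper below 0.06 m) and (horizontal distance between thick2 and keeper above 0.05 m or z of thick2 in the frame of keeper below 0.06 m) and (horizontal distance between thick3 and keeper above 0.05 m or z of thick3 in the frame of keeper below 0.06 m) and (horizontal distance between thin1 and keeper above 0.05 m or z of thin1 in the frame of keeper below 0.066 m) and (horizontal distance between thin2 and keeper above 0.05 m or z of thin2 in the frame of keeper below 0.066 m) and (horizontal distance between thin3 and keeper above 0.05 m or z of thin3 in the frame of keeper below 0.066 m) and (horizontal distance between thin4 and keeper above 0.05 m or z of thin4 in the frame of keeper below 0.066 m) and value of joint lid above 0.2 rad), for 0.2 s.
2. the lid has clicked past its catch (value of joint lid below 0.035 rad), for 0.2 s.
At the end, for the whole second after the job is handed in: The top of the stack in the tube is within 4 mm of the fill line, with nothing in the tube above it; every other weight is in the pie plate (its centre within 65 mm of the plate's centre); those in the tube lie flat (within 0.12 rad); the lid is latched (under 0.035 rad); all at rest (((horizontal distance between thick1 and keeper below 0.007 m and (angle between thick1's own z axis and vertical below 0.12 rad or angle between thick1's own z axis and vertical above 3.02 rad) and z of thick1 in the frame of keeper between 0.008 and 0.06 m and z of thick1 in the frame of keeper above 0.052 m) or (horizontal distance between thick2 and keeper below 0.007 m and (angle between thick2's own z axis and vertical below 0.12 rad or angle between thick2's own z axis and vertical above 3.02 rad) and z of thick2 in the frame of keeper between 0.008 and 0.06 m and z of thick2 in the frame of keeper above 0.052 m) or (horizontal distance between thick3 and keeper below 0.007 m and (angle between thick3's own z axis and vertical below 0.12 rad or angle between thick3's own z axis and vertical above 3.02 rad) and z of thick3 in the frame of keeper between 0.008 and 0.06 m and z of thick3 in the frame of keeper above 0.052 m) or (horizontal distance between thin1 and keeper below 0.007 m and (angle between thin1's own z axis and vertical below 0.12 rad or angle between thin1's own z axis and vertical above 3.02 rad) and z of thin1 in the frame of keeper between 0.008 and 0.066 m and z of thin1 in the frame of keeper above 0.058 m) or (horizontal distance between thin2 and keeper below 0.007 m and (angle between thin2's own z axis and vertical below 0.12 rad or angle between thin2's own z axis and vertical above 3.02 rad) and z of thin2 in the frame of keeper between 0.008 and 0.066 m and z of thin2 in the frame of keeper above 0.058 m) or (horizontal distance between thin3 and keeper below 0.007 m and (angle between thin3's own z axis and vertical below 0.12 rad or angle between thin3's own z axis and vertical above 3.02 rad) and z of thin3 in the frame of keeper between 0.008 and 0.066 m and z of thin3 in the frame of keeper above 0.058 m) or (horizontal distance between thin4 and keeper below 0.007 m and (angle between thin4's own z axis and vertical below 0.12 rad or angle between thin4's own z axis and vertical above 3.02 rad) and z of thin4 in the frame of keeper between 0.008 and 0.066 m and z of thin4 in the frame of keeper above 0.058 m)) and (horizontal distance between thick1 and keeper above 0.05 m or z of thick1 in the frame of keeper below 0.06 m) and (horizontal distance between thick2 and keeper above 0.05 m or z of thick2 in the frame of keeper below 0.06 m) and (horizontal distance between thick3 and keeper above 0.05 m or z of thick3 in the frame of keeper below 0.06 m) and (horizontal distance between thin1 and keeper above 0.05 m or z of thin1 in the frame of keeper below 0.066 m) and (horizontal distance between thin2 and keeper above 0.05 m or z of thin2 in the frame of keeper below 0.066 m) and (horizontal distance between thin3 and keeper above 0.05 m or z of thin3 in the frame of keeper below 0.066 m) and (horizontal distance between thin4 and keeper above 0.05 m or z of thin4 in the frame of keeper below 0.066 m) and value of joint lid below 0.035 rad and ((horizontal distance between thick1 and keeper below 0.007 m and (angle between thick1's own z axis and vertical below 0.12 rad or angle between thick1's own z axis and vertical above 3.02 rad) and z of thick1 in the frame of keeper above 0.008 m) or (horizontal distance between thick1 and pie_plate below 0.065 m and z of thick1 in the frame of pie_plate between 0 and 0.07 m)) and ((horizontal distance between thick2 and keeper below 0.007 m and (angle between thick2's own z axis and vertical below 0.12 rad or angle between thick2's own z axis and vertical above 3.02 rad) and z of thick2 in the frame of keeper above 0.008 m) or (horizontal distance between thick2 and pie_plate below 0.065 m and z of thick2 in the frame of pie_plate between 0 and 0.07 m)) and ((horizontal distance between thick3 and keeper below 0.007 m and (angle between thick3's own z axis and vertical below 0.12 rad or angle between thick3's own z axis and vertical above 3.02 rad) and z of thick3 in the frame of keeper above 0.008 m) or (horizontal distance between thick3 and pie_plate below 0.065 m and z of thick3 in the frame of pie_plate between 0 and 0.07 m)) and ((horizontal distance between thin1 and keeper below 0.007 m and (angle between thin1's own z axis and vertical below 0.12 rad or angle between thin1's own z axis and vertical above 3.02 rad) and z of thin1 in the frame of keeper above 0.008 m) or (horizontal distance between thin1 and pie_plate below 0.065 m and z of thin1 in the frame of pie_plate between 0 and 0.07 m)) and ((horizontal distance between thin2 and keeper below 0.007 m and (angle between thin2's own z axis and vertical below 0.12 rad or angle between thin2's own z axis and vertical above 3.02 rad) and z of thin2 in the frame of keeper above 0.008 m) or (horizontal distance between thin2 and pie_plate below 0.065 m and z of thin2 in the frame of pie_plate between 0 and 0.07 m)) and ((horizontal distance between thin3 and keeper below 0.007 m and (angle between thin3's own z axis and vertical below 0.12 rad or angle between thin3's own z axis and vertical above 3.02 rad) and z of thin3 in the frame of keeper above 0.008 m) or (horizontal distance between thin3 and pie_plate below 0.065 m and z of thin3 in the frame of pie_plate between 0 and 0.07 m)) and ((horizontal distance between thin4 and keeper below 0.007 m and (angle between thin4's own z axis and vertical below 0.12 rad or angle between thin4's own z axis and vertical above 3.02 rad) and z of thin4 in the frame of keeper above 0.008 m) or (horizontal distance between thin4 and pie_plate below 0.065 m and z of thin4 in the frame of pie_plate between 0 and 0.07 m)) and linear speed of each of thick1, thick2, thick3, thin1, thin2, thin3, thin4 below 0.03 m/s); the robot touches nothing.
It fails at once if The egg cup was moved more than 40 mm or tipped over (distance of egg_cup from where it was at the start of the episode above 0.04 m or angle between egg_cup's own z axis and vertical above 0.6 rad).
It fails at once if The timer was moved more than 40 mm or tipped over (distance of timer from where it was at the start of the episode above 0.04 m or angle between timer's own z axis and vertical above 0.6 rad).
It fails at once if The spoon was moved more than 40 mm (distance of spoon from where it was at the start of the episode above 0.04 m).
Of thick1, thick2, thick3, thin1, thin2, thin3, thin4 only 6 to 7 are there at a start; the rules pass over those that are not, and their reading is None.
At some moment in a run one of thick1, thick2, thick3, thin1, thin2, thin3, thin4 may be knocked a few centimetres aside while the robot is not near it.
It also fails if it takes over 200 s, if anything falls off the work surface, if the arm or the gripper's body presses on something with over 40 N, if the wrist force passes 120 N, or if a joint passes its speed limit or range.

## Working session

There is one attempt and no reset: what is moved stays moved. The work goes in short steps, each a Python script; the robot and the scene stay as the last script left them, time stands still between calls to the robot, and variables do not carry over. Pictures are saved under pics/ and viewed, at most 14 in all, crops included, and the job is handed in when it is done.

```bash
ls; mkdir -p pics; python3 - <<'E'
from station import env, set_gripper, viewer, workorder
import cv2, numpy as np
np.set_printoptions(suppress=True,precision=4)
for n in ("scene","side","wrist"):
    cv2.imwrite(f"pics/a_{n}.png",viewer.camera(n)); p=viewer.camera_params(n); print(n,p)
s=env.read_state(); print(s)
E
```

```text
pics
scene {'fx': 542.9754297949318, 'fy': 542.9754297949318, 'cx': 282.1974346234937, 'cy': 224.1402462989167, 'pose': array([[  -0.7403,   -0.585 ,    0.3312,  993.3298],
       [   0.6722,   -0.6504,    0.3537,  446.3868],
       [   0.0086,    0.4845,    0.8747, 1235.145 ],
       [   0.    ,    0.    ,    0.    ,    1.    ]])}
side {'fx': 524.3731777036836, 'fy': 524.3731777036836, 'cx': 266.78392703888596, 'cy': 205.55414436015099, 'pose': array([[    0.8623,     0.3056,    -0.4037,   -26.4849],
       [   -0.5063,     0.5129,    -0.6932, -1017.7437],
       [   -0.0048,     0.8022,     0.597 ,   933.9092],
       [    0.    ,     0.    ,     0.    ,     1.    ]])}
wrist {'fx': 304.36301013002014, 'fy': 304.36301013002014, 'cx': 280.1356070050136, 'cy': 214.67950368994548, 'tool_from_camera': array([[ -0.0011,   0.9621,   0.2726,  74.9658],
       [  1.    ,   0.001 ,   0.0006,   0.2424],
       [  0.0003,   0.2726,  -0.9621, -82.3782],
       [  0.    ,   0.    ,   0.    ,   1.    ]])}
{'time_s': 0.15, 'qpos': array([ 1.316 ,  0.4237,  1.6305, -0.    ,  1.0886, -0.019 ]), 'dq': array([-0.0009, -0.001 , -0.0004, -0.0007, -0.001 , -0.0004]), 'tau': array([  0.0007, -54.4982, -27.3915,   0.0644,   0.0205,  -0.0001]), 'tool_pos': array([145.8991, 607.3957, 302.0811]), 'orientation': array([ 0.1176,  0.9931, -0.0006, -0.0001]), 'force': array([0.042 , 0.8469, 0.1061]), 'wrist_torque': array([-0.0442,  0.0077,  0.0115]), 'grip_force': 0.0, 'width': 87.92248999804718}
```

View pics/a_scene.png

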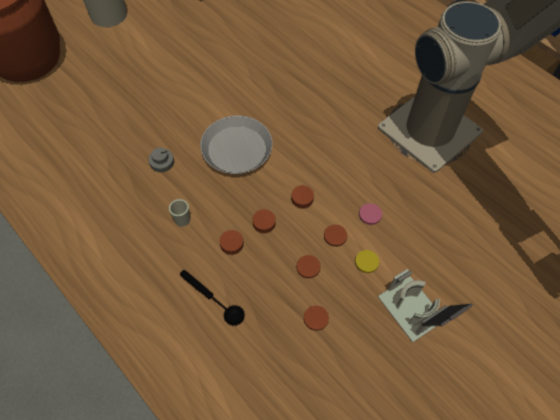

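View pics/a_side.png

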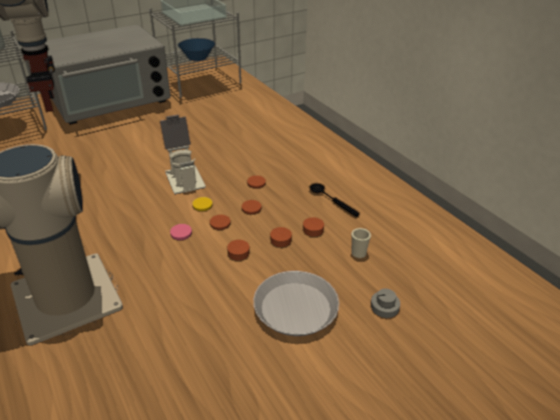

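The scene camera shows six terracotta discs. The thick-looking ones are at (303,196), (264,220) and (231,241), and the thin ones at (335,235), (308,266) and (316,318). The pink and yellow look-alikes are at (371,213) and (367,261). The keeper is near (410,305) with its lid open to the lower right, the plate is at (236,146), the timer at (161,159), the egg cup at (180,212), and the spoon at (212,298). The side view agrees: keeper near (185,172), lid at (175,132).

```bash
cat > h.py <<'E'
from station import env, set_gripper, viewer, workorder
import cv2, numpy as np
from scipy.spatial.transform import Rotation as R
np.set_printoptions(suppress=True,precision=3)
def cam(n):
    p=viewer.camera_params(n)
    if n=="wrist":
        s=env.read_state(); T=np.eye(4); T[:3,:3]=R.from_quat(s["orientation"]).as_matrix(); T[:3,3]=s["tool_pos"]
        p["pose"]=T@p["tool_from_camera"]
    return viewer.camera(n),p
def ray(p,u,v):
    d=p["pose"][:3,:3]@np.array([(u-p["cx"])/p["fx"],-(v-p["cy"])/p["fy"],-1]); return p["pose"][:3,3],d
def onz(p,u,v,z):
    o,d=ray(p,u,v); return (o+d*(z-o[2])/d[2])[:2]
def proj(p,X):
    c=p["pose"][:3,:3].T@(np.asarray(X,float)-p["pose"][:3,3]); return np.array([p["cx"]+p["fx"]*c[0]/-c[2],p["cy"]-p["fy"]*c[1]/-c[2]])
def tri(a,b):
    A=np.zeros((3,3));c=np.zeros(3)
    for o,d in (a,b):
        d=d/np.linalg.norm(d);M=np.eye(3)-np.outer(d,d);A+=M;c+=M@o
    return np.linalg.solve(A,c)
def blobs(im,lo=(0,140,60),hi=(12,255,255),amin=80,amax=1e5):
    m=cv2.inRange(cv2.cvtColor(im,cv2.COLOR_BGR2HSV),lo,hi)
    n,l,st,c=cv2.connectedComponentsWithStats(cv2.morphologyEx(m,cv2.MORPH_OPEN,np.ones((3,3))))
    return [(c[i],st[i]) for i in range(1,n) if amin<st[i][4]<amax]
E
python3 - <<'E'
from h import *
for n in ("scene","side"):
    im,p=cam(n)
    h=cv2.cvtColor(im,cv2.COLOR_BGR2HSV)
    for u,v in {"scene":[(303,193),(371,213),(394,312),(160,155),(470,310)],"side":[(239,247),(180,232),(200,182),(176,132),(297,310)]}[n]: print("hsv",(u,v),h[v,u])
    for c,st in blobs(im,(0,150,60),(9,255,255),60,900): print(n,c,st[:5],onz(p,*c,12),onz(p,*c,6))
    m=cv2.inRange(h,(0,0,140),(180,60,255)) ; cv2.imwrite(f"pics/m_{n}.png",m)
    k={"scene":(360,250,490,350),"side":(150,105,220,205)}[n]
    cv2.imwrite(f"pics/k_{n}.png",cv2.resize(im[k[1]:k[3],k[0]:k[2]],None,fx=6 if n=="scene" else 6,fy=6,interpolation=cv2.INTER_CUBIC)[:600,:800])
E
```

```text
hsv (303, 193) [  9 172 120]
hsv (371, 213) [174 112 152]
hsv (394, 312) [ 43  33 163]
hsv (160, 155) [ 27  25 102]
hsv (470, 310) [ 16 134 120]
scene [6.182 3.924] [  0   0  18  12 132] [  649.023 -1272.396] [  647.334 -1280.828]
scene [302.176 195.914] [292 186  21  21 336] [433.214 -76.109] [430.466 -78.672]
scene [263.866 220.354] [254 210  21  22 359] [557.86 -88.14] [555.724 -90.762]
scene [334.957 234.921] [325 226  21  19 329] [451.25  65.04] [448.591  63.169]
scene [230.903 241.551] [221 231  21  22 381] [660.398 -97.641] [ 658.764 -100.309]
scene [307.854 266.209] [297 256  22  21 369] [562.884  82.161] [560.772  80.375]
scene [315.783 317.626] [304 307  24  23 414] [640.392 190.772] [638.661 189.518]
hsv (239, 247) [  9 184 151]
hsv (180, 232) [176 127 200]
hsv (200, 182) [ 23  50 202]
hsv (176, 132) [12 39 65]
hsv (297, 310) [ 17  36 163]
side [256.054 181.589] [249 177  15  10 129] [631.719 178.54 ] [636.003 186.326]
side [251.281 206.655] [243 201  17  12 171] [555.013  71.327] [558.798  78.415]
side [219.989 222.034] [211 216  18  13 175] [443.695  53.109] [446.756  60.078]
side [313.329 225.806] [304 219  19  16 237] [660.7   -95.787] [665.173 -89.787]
side [280.498 235.555] [272 228  18  16 227] [559.532 -84.969] [563.346 -78.898]
side [237.809 248.919] [229 241  19  18 272] [433.38  -74.053] [436.372 -67.911]
```

View pics/k_scene.png

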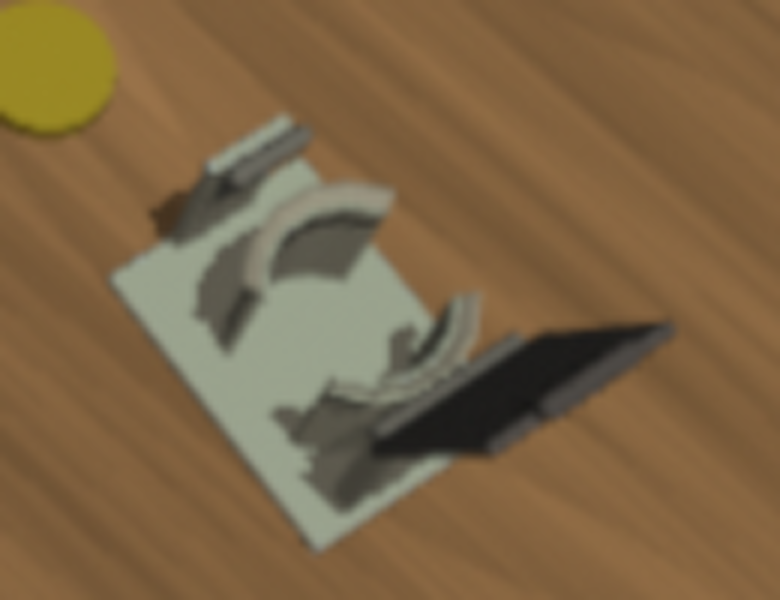

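The crop shows base corners at crop (112,277), which is full-image (378.7,296.2), and crop (318,550), which is (413,341.7). The catch is at the upper left and the lid stands open at the lower right.

```bash
python3 - <<'E'
from h import *
im,p=cam("scene")
A=onz(p,360+112/6,250+277/6,8);B=onz(p,360+318/6,250+550/6,8)
d=B-A;y=d/np.linalg.norm(d);x=np.array([y[1],-y[0]])
print(A,B,np.linalg.norm(d))
# which side is the base on: test both
for s in (1,-1): 
    c=(A+B)/2+s*50*x; print(s,c,proj(p,[*c,8]))
yaw=np.arctan2(y[1],y[0])-np.pi/2; print("yaw",yaw)
# plate
h=cv2.cvtColor(im,cv2.COLOR_BGR2HSV)
m=cv2.inRange(h,(0,0,60),(180,70,255)); m[:110]=0;m[185:]=0;m[:,:195]=0;m[:,280:]=0
c=max(cv2.findContours(m,cv2.RETR_EXTERNAL,cv2.CHAIN_APPROX_NONE)[0],key=cv2.contourArea)
print(cv2.fitEllipse(c)); print("plate",onz(p,*cv2.fitEllipse(c)[0],24))
im,p=cam("side");h=cv2.cvtColor(im,cv2.COLOR_BGR2HSV)
m=cv2.inRange(h,(0,0,60),(180,70,255)); m[:265]=0;m[345:]=0;m[:,:245]=0;m[:,347:]=0
c=max(cv2.findContours(m,cv2.RETR_EXTERNAL,cv2.CHAIN_APPROX_NONE)[0],key=cv2.contourArea)
print(cv2.fitEllipse(c)); print("plate",onz(p,*cv2.fitEllipse(c)[0],24))
print("timer",onz(p,386,303,25),"cup",onz(p,360,243,32))
E
```

```text
[489.138 252.678] [512.567 382.393] 131.81410816757705
1 [550.057 308.648] [378.506 329.26 ]
-1 [451.649 326.423] [412.098 307.841]
yaw -0.17869504992376894
((235.9093017578125, 144.33058166503906), (57.15848922729492, 70.98814392089844), 85.61515045166016)
plate [ 460.066 -316.512]
((295.7744140625, 302.8714904785156), (63.65702819824219, 83.97149658203125), 93.72686004638672)
plate [ 454.771 -322.622]
timer [ 633.987 -430.451] cup [ 710.228 -237.768]
```

```bash
cat >> h.py <<'E'
def down(yaw):  # closing line (tool y) along world direction yaw
    y=np.array([np.cos(yaw),np.sin(yaw),0]);z=np.array([0,0,-1.]);x=np.cross(y,z)
    return R.from_matrix(np.c_[x,y,z]).as_quat()
E
python3 - <<'E'
from h import *
k=np.array([452,326]);yaw=-0.179
for o in (0,np.pi):
    print(o,env.ik([*k,300],down(yaw+o)))
ky=np.array([-np.sin(yaw),np.cos(yaw)])
env.reach([*(k-20*ky),310],down(yaw+np.pi))
im,p=cam("wrist");cv2.imwrite("pics/w1.png",im);np.savez("w1.npz",**p);print(env.read_state()["tool_pos"],env.read_state()["time_s"])
E
```

```text
0 [ 0.603  0.328  1.783 -0.     1.03   0.782]
3.141592653589793 [ 0.603  0.328  1.783 -0.     1.03  -2.359]
[448.287 306.715 310.013] 2.4333
```

View pics/w1.png

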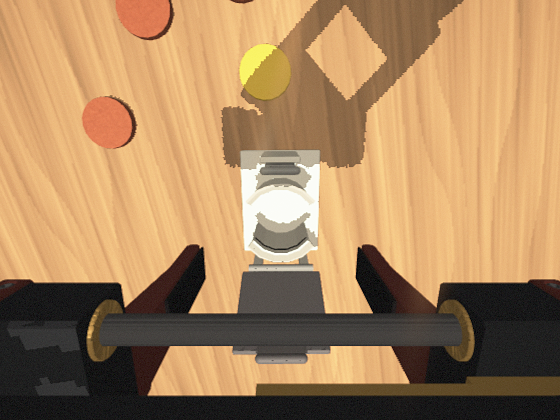

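The wrist view has the keeper upright in the picture. Its base edges are at columns 242 and 319, the top edge at row 151, the rim spans rows ~183–263, and the lid is open below at rows 270–350. The yaw estimate fits.

```bash
python3 - <<'E'
from h import *
im=cv2.imread("pics/w1.png");p=dict(np.load("w1.npz"))
k=np.array([452,326]);yaw=-0.179;K=np.array([[np.cos(yaw),np.sin(yaw)],[-np.sin(yaw),np.cos(yaw)]])
f=lambda u,v,z:K@(onz(p,u,v,z)-k)
for n,u,v,z in [("cornL",242,151,8),("cornR",319,151,8),("L220",242,225,8),("R",319,215,8),("rimtop",280,183,83),("rimbot",280,263,83)]: print(n,f(u,v,z))
cv2.imwrite("pics/w1c.png",cv2.resize(im[140:365,215:345],None,fx=2.6,fy=2.6,interpolation=cv2.INTER_CUBIC))
E
```

```text
cornL [ 46.732 -67.262]
cornR [-48.687 -67.148]
L220 [50.133 28.97 ]
R [-51.461  15.316]
rimtop [ -0.337 -40.234]
rimbot [-0.221 49.124]
```

View pics/w1c.png

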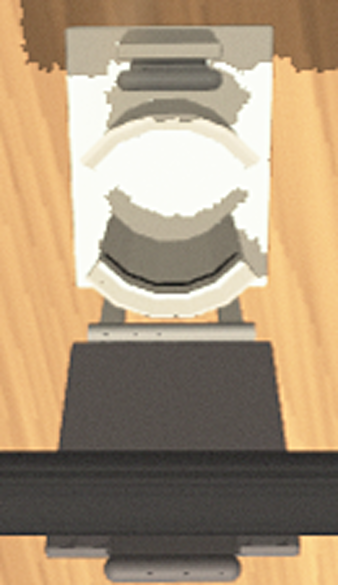

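```bash
python3 - <<'E'
from h import *
p=dict(np.load("w1.npz"))
k=np.array([452,326]);yaw=-0.179;K=np.array([[np.cos(yaw),np.sin(yaw)],[-np.sin(yaw),np.cos(yaw)]])
f=lambda u,v,z:K@(onz(p,215+u/2.6,140+v/2.6,z)-k)
for n,u,v,z in [("rimtop",170,118,83),("rimbot",172,317,83),("hinge",172,332,87),("hinge top",172,323,90),("bar",170,78,94),("barbacktop",170,66,96),("post",170,50,98),("baseback",170,28,8),("inner rim bottom",170,293,83),("inner rim top",170,130,83),("lidtipL",45,550,180),("lidtipR",300,550,180),("base r bottom",265,285,8)]: print(n,f(u,v,z))
im,ps=cam("side")
# silhouettes in side view: lid top corners via crop
cv2.imwrite("pics/ks2.png",cv2.resize(im[105:205,140:225],None,fx=6,fy=6,interpolation=cv2.INTER_CUBIC))
E
```

```text
rimtop [ -0.73  -37.757]
rimbot [-1.498 47.83 ]
hinge [-1.483 52.876]
hinge top [-1.474 47.335]
bar [ -0.735 -54.989]
barbacktop [ -0.737 -59.708]
post [ -0.741 -65.787]
baseback [ -0.833 -67.485]
inner rim bottom [-0.658 36.837]
inner rim top [ -0.725 -32.934]
lidtipL [39.447 84.259]
lidtipR [-42.08  84.37]
base r bottom [-50.286  64.147]
```

View pics/ks2.png

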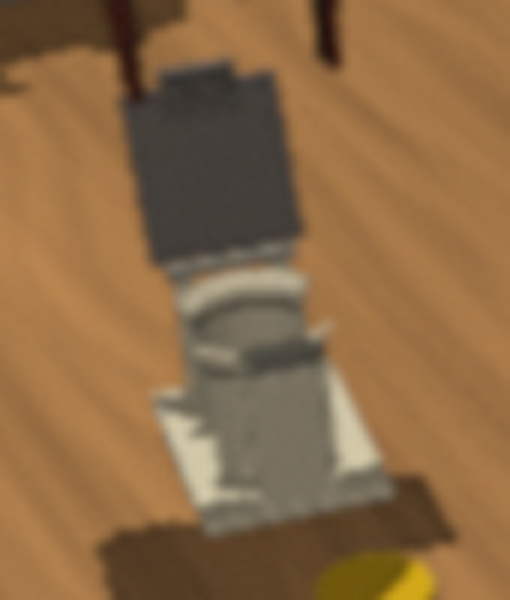

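The side crop shows the lid upright or leaning slightly back behind the tube, and the catch bar at (283,355) in front. The estimates of the tube axis scatter by a few mm, so I'll take one look from straight above it.

```bash
python3 - <<'E'
from h import *
yaw=-0.179;k=np.array([451.8,329.6]);ky=np.array([-np.sin(yaw),np.cos(yaw)])
env.move_l([*(k+75*ky),310],rate=250); env.hold(0.3)
im,p=cam("wrist");np.savez("w2.npz",**p)
c=proj(p,[*k,83]).astype(int);print(c)
cv2.imwrite("pics/w2.png",cv2.resize(im[max(0,c[1]-75):c[1]+100,c[0]-85:c[0]+85],None,fx=3.4,fy=3.4,interpolation=cv2.INTER_CUBIC))
cv2.imwrite("pics/w2full.png",im)
E
```

```text
[279 128]
```

View pics/w2.png

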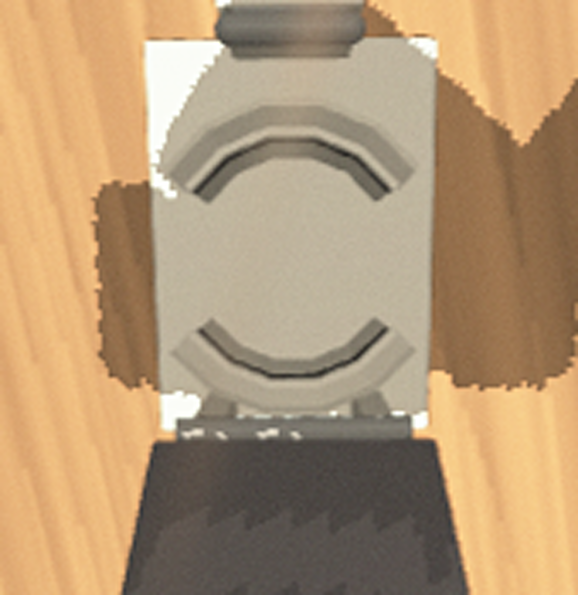

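A clean top view: rim rows 103–408 in the crop, centre column about 292, base corners (146,40), (437,37), (161,430) and (428,428), hinge rod at row 428.

```bash
python3 - <<'E'
from h import *
p=dict(np.load("w2.npz"))
k=np.array([451.8,329.6]);yaw=-0.179;K=np.array([[np.cos(yaw),np.sin(yaw)],[-np.sin(yaw),np.cos(yaw)]])
f=lambda u,v,z:K@(onz(p,194+u/3.4,53+v/3.4,z)-k)
for n,u,v,z in [("rimtop",292,103,83),("rimbot",292,408,83),("rimTL",163,182,83),("rimTR",415,168,83),("rimBL",170,352,83),("rimBR",413,348,83),("b1",146,40,8),("b2",437,37,8),("b3",161,430,8),("b4",428,428,8),("hinge",292,428,87),("bar",290,35,94),("inTL",207,200,68),("inTR",377,198,68),("inBL",208,322,68),("inBR",377,322,68),("lidBL",155,440,87),("lidBR",437,440,87)]: print(n,f(u,v,z))
E
```

```text
rimtop [ -0.079 -41.206]
rimbot [ 0.114 43.344]
rimTL [ 36.411 -20.612]
rimTR [-34.67  -24.188]
rimBL [36.063 26.742]
rimBR [-35.583  25.728]
b1 [ 49.388 -71.008]
b2 [-49.222 -71.736]
b3 [49.196 62.032]
b4 [-50.639  61.489]
hinge [ 0.124 48.724]
bar [  0.405 -56.306]
inTL [ 25.276 -16.515]
inTR [-25.293 -16.975]
inBL [25.845 18.997]
inBR [-26.018  19.104]
lidBL [40.953 52.235]
lidBR [-43.075  52.411]
```

```bash
cat >> h.py <<'E'
KP=np.array([452.0,330.8]);KYAW=-0.179
KX=np.array([np.cos(KYAW),np.sin(KYAW)]);KY=np.array([-np.sin(KYAW),np.cos(KYAW)])
def see(xy,t):
    """hover and refine a disc's xy with the wrist camera"""
    im,p=cam("wrist")
    b=[onz(p,*c,t/2) for c,st in blobs(im,(0,110,90),(9,255,255),700)]
    if not b: return None
    return min(b,key=lambda q:np.linalg.norm(q-xy))
def pick(xy,t,yaw):
    xy=np.array(xy,float); set_gripper(78)
    env.reach([*xy,220],down(yaw)); env.hold(.2)
    q=see(xy,t); print("expected",xy,"seen",q)
    assert q is not None and np.linalg.norm(q-xy)<9, "moved?"
    env.move_l([*q,150],rate=200); env.move_l([*q,83],rate=80)
    set_gripper(50); s=env.read_state(); print("width",s["width"],"grip",s["grip_force"])
    assert s["width"]>54
    env.move_l([*q,240],rate=200)
def to_tube(bottom):
    """bottom: z on which the disc will rest"""
    q=down(KYAW+np.pi)
    env.reach([*KP,260],q); env.move_l([*KP,bottom+83+14],rate=150)
    hit=env.move_l([*KP,bottom+83.5],rate=30,f_stop=6); s=env.read_state()
    print("hit",hit,"tcp z",s["tool_pos"],"force",s["force"],"t",s["time_s"])
def release(w=74,z=260):
    set_gripper(w); p=env.read_state()["tool_pos"]; env.move_l([p[0],p[1],z],rate=180)
E
python3 - <<'E'
from h import *
im,p=cam("scene")
print("pink",onz(p,371,213,6),"yellow",onz(p,367,261,6))
pick([433.3,-75],24,KYAW+np.pi)
to_tube(8)
im,p=cam("wrist");cv2.imwrite("pics/w3.png",im)
E
```

```text
pink [332.311  80.372] yellow [441.125 168.962]Traceback (most recent call last):
  File "<stdin>", line 4, in <module>
  File "h.py", line 39, in pick
    env.reach([*xy,220],down(yaw)); env.hold(.2)
    ~~~~~~~~~^^^^^^^^^^^^^^^^^^^^^
station.IKError: the arm cannot take that pose within its joint ranges
```

```bash
python3 - <<'E'
s=open("h.py").read()
s=s.replace("    env.reach([*xy,220],down(yaw)); env.hold(.2)","    if env.ik([*xy,220],down(yaw)) is None: yaw+=np.pi\n    env.reach([*xy,220],down(yaw)); env.hold(.2)")
open("h.py","w").write(s)
E
python3 - <<'E'
from h import *
pick([433.3,-75],24,KYAW)
to_tube(8)
im,p=cam("wrist");cv2.imwrite("pics/w3.png",im)
E
```

```text
expected [433.3 -75. ] seen [433.536 -75.181]
width 59.864907861693524 grip 30.001262426376343
hit True tcp z [451.859 330.698  91.302] force [-1.648  0.033  3.878] t 12.7583
```

View pics/w3.png

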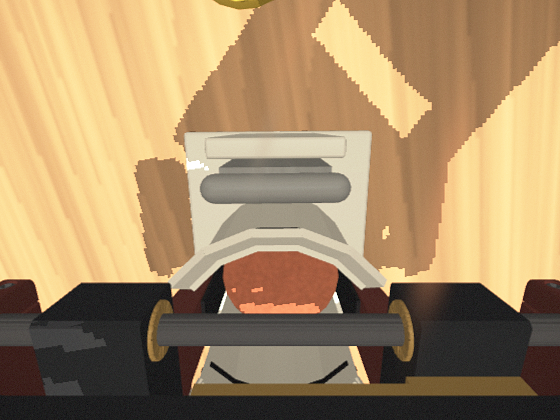

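The disc (px 280,280) sits inside the tube with contact at the floor height. I'll release it and continue with the three thin discs.

```bash
python3 - <<'E'
from h import *
release()
b=32
for xy in ([447.7,61.6],[559.8,79.4],[637.3,188]):
    pick(xy,12,KYAW); to_tube(b); release(); b+=12
im,p=cam("wrist");cv2.imwrite("pics/w4.png",im)
for n in ("scene","side"):
    im,p=cam(n)
    print(n,[(c.round(),onz(p,*c,12)) for c,st in blobs(im,(0,150,60),(9,255,255),40,900)])
E
```

```text
expected [447.7  61.6] seen [447.913  64.331]
width 58.99320131629926 grip 30.001548528671265
hit True tcp z [451.888 330.75  115.367] force [-0.784 -0.09   4.751] t 23.7917
expected [559.8  79.4] seen [559.81   81.403]
width 59.29924572892836 grip 30.00098079442978
hit True tcp z [451.902 330.725 127.416] force [-0.21  -0.269  4.764] t 34.575
expected [637.3 188. ] seen [637.964 190.125]
width 59.26522145281854 grip 30.000725984573364
hit True tcp z [451.9   330.743 139.435] force [-0.285 -0.319  4.622] t 45.4583
scene [(array([7., 5.]), array([  649.034, -1268.52 ])), (array([269., 208.]), array([ 523.873, -108.133])), (array([231., 242.]), array([660.363, -97.225])), (array([449., 264.]), array([298.028, 311.484])), (array([418., 303.]), array([431.933, 328.12 ]))]
side [(array([181., 159.]), array([481.941, 421.796])), (array([313., 226.]), array([659.849, -95.209])), (array([273., 244.]), array([ 524.397, -104.225]))]
```

View pics/w4.png

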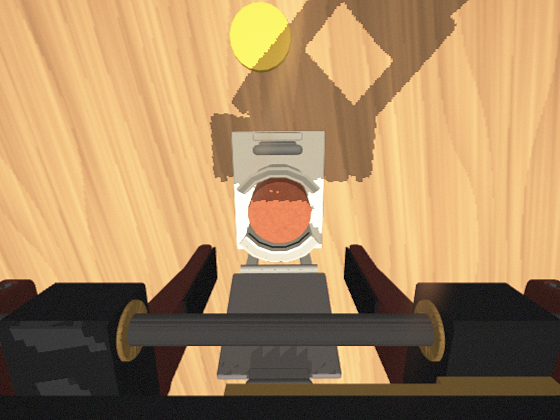

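The top disc lies flat inside the tube (px 280,210). The cameras show that one thick weight was knocked to about (524,-106). Both remaining thick ones now go to the plate.

```bash
python3 - <<'E'
from h import *
P=np.array([457.4,-319.5])
for xy,s in (([524.1,-106.2],-36),([660.2,-96.3],36)):
    pick(xy,24,0.)
    q=P+[0,s]; o=down(0.) if env.ik([*q,200],down(0.)) is not None else down(np.pi)
    env.reach([*q,200],o); env.move_l([*q,103],rate=150)
    hit=env.move_l([*q,85],rate=30,f_stop=6); print(hit,env.read_state()["tool_pos"])
    release(70,200)
    if s<0:
        im,p=cam("wrist");cv2.imwrite("pics/w5.png",im)
env.reach([*P,330],o);env.hold(.2)
im,p=cam("wrist");cv2.imwrite("pics/w6.png",im)
print([(c,st[4],onz(p,*c,15)) for c,st in blobs(im,(0,110,90),(9,255,255),500)],env.read_state()["time_s"])
E
```

```text
expected [ 524.1 -106.2] seen [ 525.168 -108.039]
width 59.70189685953905 grip 30.000693798065186
True [ 457.266 -355.448   86.095]
expected [660.2 -96.3] seen [663.511 -98.011]
width 59.54020265142338 grip 30.001240968704224
True [ 457.347 -283.505   86.107]
[(array([283.747, 160.01 ]), np.int32(1418), array([ 460.063, -282.257])), (array([281.149, 214.742]), np.int32(1533), array([ 456.735, -355.305]))] 64.9667
```

View pics/w6.png

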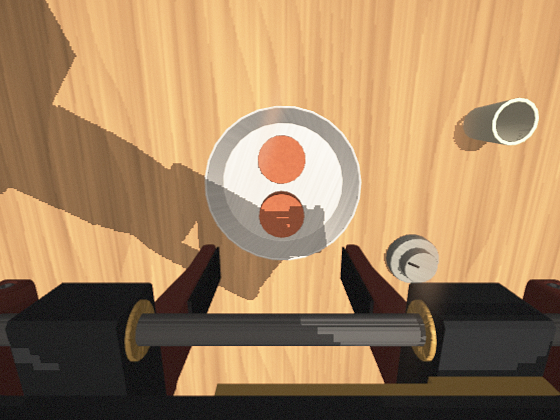

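Both thick weights lie flat in the plate (px 282,160 and 281,214), and the egg cup and timer are untouched. Next I swing the lid from behind and press it.

```bash
python3 - <<'E'
from h import *
set_gripper(0)
at=lambda y,z:[*(KP+y*KY),z]
o=down(KYAW+np.pi)
if env.ik(at(160,230),o) is None or env.ik(at(-37,180),o) is None: o=down(KYAW);print("flip")
env.reach(at(160,340),o)
env.move_l(at(160,230),rate=150)
print("swing",env.move_l(at(-5,230),rate=90,f_stop=20),env.read_state()["tool_pos"],env.read_state()["force"])
env.move_l(at(-5,300),rate=150); env.move_l(at(-37,300)); env.hold(.5)
im,p=cam("wrist");cv2.imwrite("pics/w7.png",im)
E
```

```text
swing False [451.199 326.237 230.003] [ 0.598 -0.004 -0.65 ]
```

View pics/w7.png

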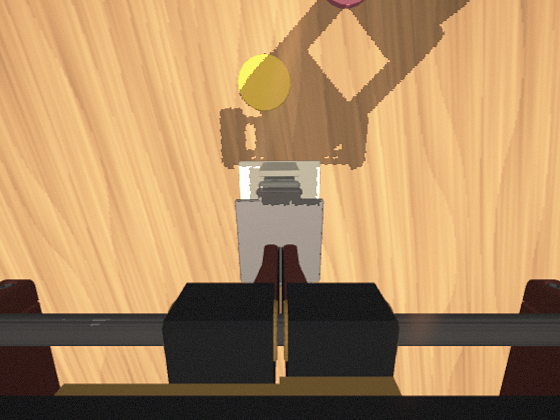

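The lid is now lying over the tube (px 280,240), resting on the catch. Now I press its free edge.

```bash
python3 - <<'E'
from h import *
at=lambda y,z:[*(KP+y*KY),z]
env.move_l(at(-37,195),rate=150)
z0=None
for z in (188,185,182,180,178,176,174,172,170.5):
    h=env.move_l(at(-37,z),rate=25,f_stop=30); s=env.read_state(); print(z,h,s["tool_pos"][2],s["force"])
    if h: break
env.hold(.3)
env.move_l(at(-37,300),rate=150); env.hold(.3)
print("touch again",env.move_l(at(-37,181),rate=120),env.move_l(at(-37,168),rate=15,f_stop=4),env.read_state()["tool_pos"][2])
env.move_l(at(-37,300),rate=150); env.reach(at(-150,330),env.read_state()["orientation"])
for n in ("scene","side"):
    im,p=cam(n)
    print(n,[(c.round(),onz(p,*c,15)) for c,st in blobs(im,(0,150,60),(9,255,255),40,900)])
    if n=="side":cv2.imwrite("pics/s8.png",cv2.resize(im[110:360,120:420],None,fx=2.6,fy=2.3,interpolation=cv2.INTER_CUBIC))
print(env.read_state()["time_s"])
E
```

```text
188 False 188.04505328511428 [-0.584 -0.381  0.186]
185 False 184.82785328310757 [-0.221  0.296 -0.593]
182 False 182.2929428516337 [-1.033 -1.667  5.197]
180 False 180.1887558614766 [-0.557 -4.11   5.012]
178 False 177.93469290076837 [-0.498 -1.282  2.281]
176 False 175.78333686282062 [-0.515  0.457 -0.907]
174 False 173.76719266131104 [-0.335  0.082 -0.149]
172 False 172.88472051743474 [-3.655 -1.523  9.851]
170.5 False 172.38697332060963 [-5.044 -4.334 23.224]
touch again False True 173.05318614203304Traceback (most recent call last):
  File "<stdin>", line 11, in <module>
station.IKError: the arm cannot take that pose within its joint ranges
```

The force dropped through the catch, and the second touch found the edge at 93 mm, its shut height. I'll make a final check with the arm clear.

```bash
python3 - <<'E'
from h import *
env.move_joints([1.316,0.423,1.63,0,1.089,-0.019])
for n in ("scene","side"):
    im,p=cam(n)
    print(n,[(c.round(),onz(p,*c,15)) for c,st in blobs(im,(0,150,60),(9,255,255),40,900)])
    if n=="side":cv2.imwrite("pics/s8.png",cv2.resize(im[110:360,120:420],None,fx=2.6,fy=2.3,interpolation=cv2.INTER_CUBIC))
print(env.read_state()["time_s"])
E
```

```text
scene [(array([6., 4.]), array([  649.693, -1267.922])), (array([18., 20.]), array([  658.59 , -1176.242])), (array([228., 137.]), array([ 456.453, -356.755])), (array([245., 153.]), array([ 456.862, -282.997]))]
side [(array([296., 304.]), array([ 457.44 , -318.718]))]
83.1333
```

View pics/s8.png

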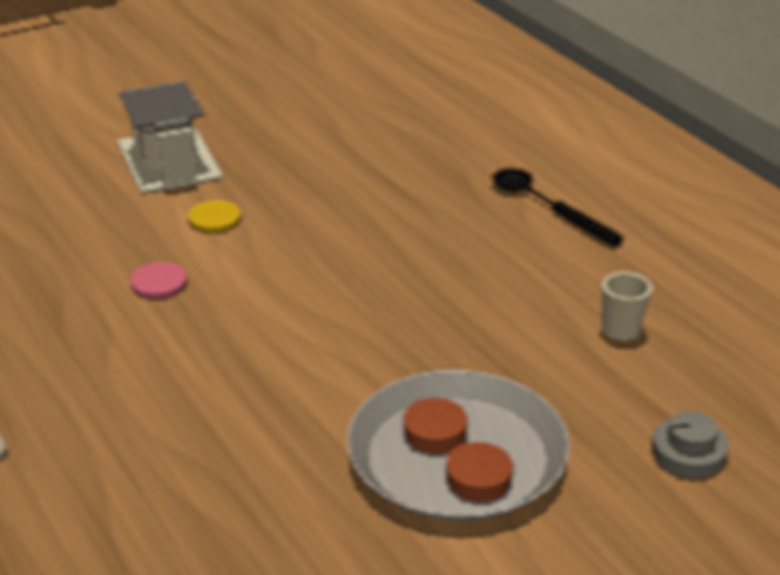

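The lid is shut (160,103), two thick weights are in the plate (435,425 and 480,472), and the other items are untouched.

```bash
python3 -c "
from station import workorder
print(workorder.sign_off())"
```

```text
the job is handed in; nothing more can be done
None
```

I handed the job in at about 83 s of robot time: one thick and three thin weights are in the tube up to the fill line, the two leftover thick ones are in the pie plate, and the lid is clicked shut; sign-off returned no verdict.

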